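# Build up two tiered gift-tin sets, largest first

## Robot

A 6-joint arm with a two-finger parallel gripper is mounted at the origin on the work surface. World frame = base frame: x ahead of the robot, y to its left, z up, the work surface at z = 0. Lengths are in m, angles in rad, forces in N, time in s.
With the tool pointing down it reaches from about 0.325 to 0.9 m from the base axis. Payload 3.5 kg.
Tool frame: the origin (TCP) lies on the centre line of the jaws, within the pads' length; the fingertips stand 11 mm ahead of it and the grasp point (between the pads) lies 8 mm behind it; z points along the fingers, y is the line along which they close (so a half turn about z gives the same grasp; the last joint's range is limited). The gripper opens to 85 mm and grips with 20 to 120 N. Pads are 22 mm wide; open, the fingers measure 114 mm over their backs; the gripper's body (76 mm by 85 mm) begins 54 mm behind the grasp point. The pads swing forward as they close: fully open they stand 13 mm farther back than shut.
Start: joints at [-1.387, 0.276, -0.026, 1.268, 0, 1.467], TCP at [0.177, -0.599, 0.242] pointing down, gripper open.
Joint ranges: [-3.12, 3.12], [-0.85, 1.88], [-1.08, 1.24], [-1.95, 2.15], [-1.57, 1.53], [-3.14, 3.14]. Speed limits (rad/s): [2.57, 2.57, 3.14, 3.14, 3.14, 3.14].

## Interface

Orientations are given as a rotation vector (axis times angle).
In Python, from cell import bot gives the robot as it stands.
- The arm moves only by the tool step_arm, never from a script. Its argument "commands" is one flat list of numbers, 5 for each row, row after row: the shift along the world's x, y, z in m, then the turn about the world's z in rad, then the closure, from 0 (fully open) to 1 (shut). In form: [x, y, z, twist, grip, x, y, z, twist, grip, ...]. A call has 1 to 20 rows; each row shifts and turns the commanded pose from where the row before left it; what a row does not reach is not made up. A row lasts 1/8 s, in which the tool goes at most 62.5 mm and 10.7 degrees, less where a joint would pass 70% of its speed; a pose out of reach is approached as far as the arm can. A call is refused whole if a number of a shift passes 0.0625 or a number of a turn 0.188, either way. A call with a gripper value outside its range is refused whole. The fingers move at their own pace and stop on an object; "grip_force" is the grip in N (left out, the last holds). Time passes only in rows, so rows that do not move let the fingers close. It gives the time, the measured TCP pose, the force, the opening and the grip force at its end, in the units of the state.
- bot.get_state(): the state, without advancing time (a new reading comes with each control period).
- bot.get_image(name): name is "scene" or "top" or "wrist"; returns (picture, depth): 480x640x3 uint8, red, green, blue; 480x640 float32, m along the optical axis (not along the pixel's ray), 0 where there is no reading.
- bot.camera_model(name): a dict with "K" (3x3 intrinsics, pixels), "k1" (the pictures are not rectified: a ray, as slopes to the right and down, at radius r is drawn at 1 + k1 r^2 times it, then the intrinsics apply), "T" (4x4, takes a point from camera to world coordinates). Camera axes: x right, y down, z forward; pixel columns grow to the right and rows downward; lengths in m; the calibration is good to about 2 mm. A picture is of the moment at which its call begins: read the wrist's pose just before it. camera_model takes no time and is no camera call; for the wrist camera it gives the pose at the moment of the call.
- bot.hand_in(): hands the job in; it is judged then, once.
The state is a dict: "time": time; "joints": joint angles; "joint_velocities": joint speeds; "effort": joint torques, N m; "tool_pos": TCP position; "tcp_rot": TCP orientation; "ft_force": force on the tool from outside, world axes, zero at the start; "wrist_torque": the same for the moment, N m; "width": finger opening in m; "finger_force": force on a finger pad.
Only numpy, scipy, OpenCV 4.12 (cv2) and the standard library are available. Lean on these libraries where they do the work, as an engineer would, in place of code of your own. Each camera call takes 0.05 s, during which the arm holds its last target. There are 200 camera calls.

## Task

Build up the two tiered gift sets: into the large square tin, which is fixed on its board, set the medium square tin and then the small square tin inside that one; do the same with the round tins in the large round tin. Work largest first, so that each smaller tin drops inside the rim of the tin below and stands upright and flat on its black insert, the square ones turned square with the tin under them. Leave the jar, stamp, tape roll and brush where they are, and let go of everything at the end.

Things in the scene. Friction and masses are not known exactly. Their poses are not given: they have to be found in the camera images.
- base_square: Fixed: largest tin of its set, open, copper-coloured, square with cut-off corners, 96 mm across the flats (opening 90 mm; corners cut back 14 mm), walls 3 mm, on a square plywood board 124 x 124 x 8 mm. A flat rigid black insert lies 14 mm below its rim: rim 58 mm, insert 44 mm above the table. Origin: centre of the board's underside, on the table, z up, x and y square to its sides.
- base_round: Fixed: largest tin of its set, open, copper-coloured, round, 96 mm in diameter (opening 90 mm), walls 3 mm, on a square plywood board 124 x 124 x 8 mm. A flat rigid black insert lies 14 mm below its rim: rim 58 mm, insert 44 mm above the table. Origin: centre of the board's underside, on the table, z up.
- square_medium: Loose open copper-coloured tin, square with cut-off corners, 66 mm across the flats (opening 61 mm; each flat 48 mm long), 48 mm tall, upright walls 2.5 mm thick. A flat rigid black insert fills it to 34 mm above its underside, 14 mm below the rim. It goes into the large square tin. Grasp across the outside. Origin: centre of its underside, z up, x and y square to its sides.
- square_small: Loose open copper-coloured tin, square with cut-off corners, 50 mm across the flats (each flat 36 mm long), 40 mm tall, upright walls 2.5 mm thick. A flat rigid black insert fills it to 30 mm above its underside, 10 mm below the rim. It goes into the medium square tin. Grasp across the outside. Origin: centre of its underside, z up, x and y square to its sides.
- round_medium: Loose open copper-coloured tin, round, 66 mm in diameter (opening 61 mm), 48 mm tall, upright walls 2.5 mm thick. A flat rigid black insert fills it to 34 mm above its underside, 14 mm below the rim. It goes into the large round tin. Grasp across the outside. Origin: centre of its underside, z up.
- round_small: Loose open copper-coloured tin, round, 50 mm in diameter, 40 mm tall, upright walls 2.5 mm thick. A flat rigid black insert fills it to 30 mm above its underside, 10 mm below the rim. It goes into the medium round tin. Grasp across the outside. Origin: centre of its underside, z up.
- glue_jar: Bystander, loose: small closed upright jar, 34 mm in diameter, 50 mm tall. Origin: centre of its underside. Leave alone.
- stamp: Bystander, loose: wooden hand stamp standing upright, foot 34 mm in diameter, 57 mm tall. Origin: centre of its underside. Leave alone.
- tape_roll: Bystander, loose: roll of clear tape lying flat, 72 mm in diameter, 24 mm tall. Origin: centre of its underside. Leave alone.
- brush: Bystander, loose: hand brush lying on the table, 160 mm long along its x axis. Origin: below the tool, on the table. Leave alone.
Mind the look-alikes: they are no part of the job. What is shaped like the base_round but purple is not meant.

How it is judged:
By the outcome, as a careful person would: the job done as asked, in the order asked, and still so for the second after the job is handed in, with the robot touching nothing.
It also fails if it takes over 96 s, if anything falls off the work surface, if the arm or the gripper's body presses on something with over 40 N, if the wrist force passes 120 N, or if a joint passes its speed limit or range.

## Working session

There is one attempt and no reset: what is moved stays moved. The work goes in short steps, Python scripts to look and compute and a tool call to move; the robot and the scene stay as the last step left them, time stands still between calls to the robot, and variables do not carry over. Pictures are saved under pics/ and viewed, at most 14 in all, crops included, and the job is handed in when it is done.

Besides the shell and the picture viewer there is one more tool, called by a JSON object that holds its "api" and its "payload". step_arm: Moves the arm, as the interface text tells. Its arguments: {"type":"object","properties":{"commands":{"type":"array"},"grip_force":{"type":"number"}},"required":["commands"]}

```bash
mkdir -p pics
python3 - <<'E'
from cell import bot
import cv2,numpy as np
s=bot.get_state();print(s['time'],s['tool_pos'],s['tcp_rot'],s['width'])
for n in ('top','scene'):
    im,d=bot.get_image(n);cv2.imwrite(f'pics/{n}0.png',im[:,:,::-1]);np.savez(f'{n}0.npz',im=im,d=d)
    print(n,bot.camera_model(n),(d==0).mean())
E
```

```text
0.0 [ 0.17663431 -0.59875318  0.24114794] [-3.10718200e+00 -4.48561413e-01  1.04629486e-04] 0.08533326953222929
top {'K': array([[498.67239692,   0.        , 310.1307674 ],
       [  0.        , 498.67239692, 252.78320379],
       [  0.        ,   0.        ,   1.        ]]), 'k1': -0.0989544389741181, 'T': array([[ 0.01093246, -0.99171888,  0.12796153,  0.36025147],
       [-0.99962956, -0.00764945,  0.02611963, -0.100514  ],
       [-0.0249245 , -0.12819967, -0.99143513,  1.15378267],
       [ 0.        ,  0.        ,  0.        ,  1.        ]])} 0.004016927083333333
scene {'K': array([[589.98982682,   0.        , 323.04907989],
       [  0.        , 589.98982682, 241.99465609],
       [  0.        ,   0.        ,   1.        ]]), 'k1': -0.16721992782862816, 'T': array([[-0.22686246,  0.70086774, -0.67625279,  1.39494094],
       [ 0.97386066,  0.17133832, -0.14912608,  0.1150868 ],
       [ 0.01135036, -0.6924071 , -0.72141776,  0.99901053],
       [ 0.        ,  0.        ,  0.        ,  1.        ]])} 0.006572265625
```

View pics/top0.png

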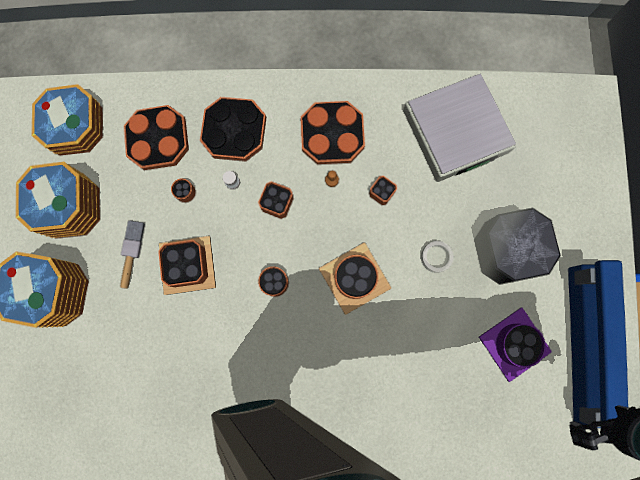

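View pics/scene0.png

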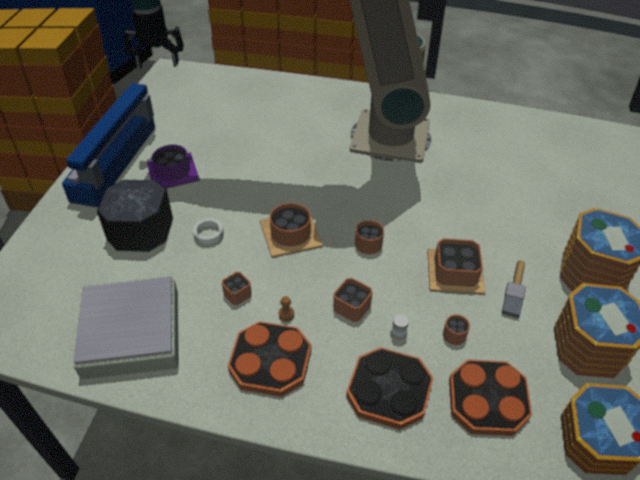

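The top view shows the following:
- base_square at (183,263) and base_round at (356,276) on plywood. The purple look-alike at (522,345) is excluded by its colour.
- Loose medium tins: square at (276,199), round at (274,281).
- Loose small tins: square at (382,189), round at (183,189).
- Bystanders: jar (231,179), stamp (332,178), tape (435,256), brush (132,255).

In the scene view, base_round is at (291,225).

```bash
cat > h.py <<'E'
import cv2,numpy as np
def rays(m,uv):
    K=m['K'];uv=np.asarray(uv,float).reshape(-1,2)
    p=(uv-[K[0,2],K[1,2]])/[K[0,0],K[1,1]]; q=p.copy()
    for _ in range(8): q=p/(1+m['k1']*(q**2).sum(1,keepdims=True))
    return np.c_[q,np.ones(len(q))]
def cloud(m,d,u0,v0,u1,v1):
    v,u=np.mgrid[v0:v1,u0:u1];uv=np.c_[u.ravel(),v.ravel()]
    z=d[v0:v1,u0:u1].ravel();P=rays(m,uv)*z[:,None]
    return uv,P@m['T'][:3,:3].T+m['T'][:3,3],z>0
def plane(m,uv,h):
    R=rays(m,uv)@m['T'][:3,:3].T;o=m['T'][:3,3]
    return o+R*((h-o[2])/R[:,2])[:,None]
def copper(im):
    h=cv2.cvtColor(im,cv2.COLOR_RGB2HSV).astype(int)
    return ((h[...,0]<13)|(h[...,0]>172))&(h[...,1]>100)&(h[...,2]>40)
E
python3 - <<'E'
from h import *; from cell import bot
for cam,obj in (('top',dict(base_square=(183,263,.058),base_round=(356,276,.058),square_medium=(276,199,.048),round_medium=(274,281,.048),square_small=(382,189,.040),round_small=(183,189,.040))),
 ('scene',dict(base_square=(459,258,.058),base_round=(291,222,.058),square_medium=(352,296,.048),round_medium=(369,235,.048),square_small=(236,286,.040),round_small=(457,327,.040)))):
  f=np.load(cam+'0.npz');im,d=f['im'],f['d'];m=bot.camera_model(cam)
  for n,(u,v,h) in obj.items():
    r=32
    uv,P,ok=cloud(m,d,u-r,v-r,u+r,v+r)
    k=ok&(abs(P[:,2]-h)<.006)
    c=copper(im)[v-r:v+r,u-r:u+r].ravel()
    k&=c
    k=k&(np.hypot(*(uv-[u,v]).T)<31)
    # outer rim: use pixel hull cast on rim plane
    Q=plane(m,uv[k],h)[:,:2].astype(np.float32)
    rect=cv2.minAreaRect(Q*1000);cc,rad=cv2.minEnclosingCircle(Q*1000)
    print(cam,n,k.sum(),'z',np.median(P[k,2]).round(4),'rect',np.round(rect[0],1),np.round(rect[1],1),round(rect[2],1),'circ',np.round(cc,1),round(rad,1))
im=np.load('top0.npz')['im']
cr=cv2.resize(im[145:315,110:420,::-1],(775,425),interpolation=cv2.INTER_CUBIC);cv2.imwrite('pics/crop.png',cr)
E
```

```text
top base_square 258 z 0.0573 rect [477.9 218.7] [97.4 97.1] 9.2 circ [477.7 218.2] 58.8
top base_round 177 z 0.0574 rect [ 451.2 -173.2] [92.7 92.6] 0.4 circ [ 451.6 -173.9] 47.8
top square_medium 136 z 0.0467 rect [628.9   9.4] [67.3 66.1] 68.5 circ [628.3  10.1] 40.0
top round_medium 106 z 0.0474 rect [439.5  11.6] [64.2 63.6] 64.3 circ [439.9  11.4] 32.9
top square_small 106 z 0.0384 rect [ 653.4 -236.8] [50.1 50.2] 53.7 circ [ 653.2 -236.4] 30.8
top round_small 88 z 0.0385 rect [651.4 229.7] [50.2 47.7] 46.7 circ [651.9 229.9] 26.3
scene base_square 224 z 0.0563 rect [483.  219.2] [98.7 94.8] 8.7 circ [482.8 219.1] 59.0
scene base_round 165 z 0.0557 rect [ 453.6 -171.5] [96.5 92.4] 13.7 circ [ 456.2 -172.4] 50.8
scene square_medium 148 z 0.046 rect [632.8  11.2] [64.5 66.5] 67.1 circ [631.7  11.7] 39.9
scene round_medium 102 z 0.0456 rect [443.8  12.3] [64.9 59.4] 9.1 circ [444.   14.3] 33.3
scene square_small 89 z 0.0378 rect [ 657.8 -235. ] [51.2 48.3] 51.8 circ [ 658.1 -235.6] 29.3
scene round_small 77 z 0.0373 rect [658.  231.2] [44.2 50. ] 79.5 circ [657.6 231.1] 25.5
```

View pics/crop.png

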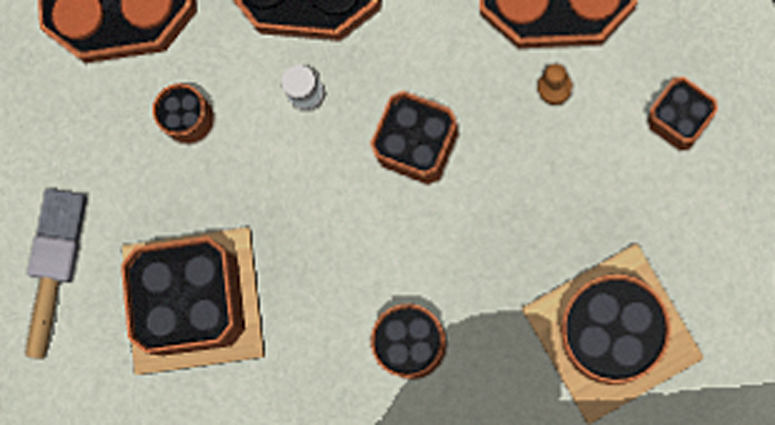

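The enlarged crop confirms the four loose copper tins, and that the two bases are copper on plywood. The purple one is not meant. Next I move above square_medium.

{"api": "step_arm", "payload": {"commands": [0.028,0.038,-0.001,0.056,0,0.028,0.038,-0.001,0.056,0,0.028,0.038,-0.001,0.056,0,0.028,0.038,-0.001,0.056,0,0.028,0.038,-0.001,0.056,0,0.028,0.038,-0.001,0.056,0,0.028,0.038,-0.001,0.056,0,0.028,0.038,-0.001,0.056,0,0.028,0.038,-0.001,0.056,0,0.028,0.038,-0.001,0.056,0,0.028,0.038,-0.001,0.056,0,0.028,0.038,-0.001,0.056,0,0.028,0.038,-0.001,0.056,0,0.028,0.038,-0.001,0.056,0,0.028,0.038,-0.001,0.056,0,0.028,0.038,-0.001,0.056,0,0,0,0,0,0,0,0,0,0,0], "grip_force": 40}}

```text
time: 2.35
tool_pos: [0.6241, 0.0084, 0.2257]
tcp_rot: [-2.607, -1.751, 0.003]
ft_force: [-0.1, -0.8, -0.1]
width: 0.085
finger_force: 0.0
```

```bash
cat >> h.py <<'E'
def look(bot,h,name,cam='wrist',near=None,rad=.05):
    """copper rim pixels at height h near a world point -> rect & circle, mm"""
    m=bot.camera_model(cam);im,d=bot.get_image(cam);cv2.imwrite(f'pics/{name}.png',im[:,:,::-1])
    uv,P,ok=cloud(m,d,0,0,640,480)
    k=ok&(abs(P[:,2]-h)<.005)&copper(im).ravel()&(np.hypot(*(P[:,:2]-near).T)<rad)
    if k.sum()<20: print(name,'few',k.sum());return
    Q=plane(m,uv[k],h)[:,:2].astype(np.float32)*1000
    r=cv2.minAreaRect(Q);c,R=cv2.minEnclosingCircle(Q)
    print(name,k.sum(),'z',np.median(P[k,2]).round(4),'rect',np.round(r[0],1),np.round(r[1],1),round(r[2],1),'circ',np.round(c,1),round(R,1))
def state(bot):
    from scipy.spatial.transform import Rotation as Ro
    s=bot.get_state();x=Ro.from_rotvec(s['tcp_rot']).as_matrix()[:,0]
    print('t',round(s['time'],2),np.round(s['tool_pos'],4),'yaw',round(np.degrees(np.arctan2(x[1],x[0])),1),'j6',round(s['joints'][5],2),'w',round(s['width'],4),'F',np.round(s['ft_force'],1))
E
python3 - <<'E'
from h import *; from cell import bot
state(bot);look(bot,.048,'w1',near=[.63,.01]);print(bot.camera_model('wrist')['T'].round(3))
E
```

```text
t 2.35 [0.6241 0.0084 0.2257] yaw 67.8 j6 1.87 w 0.085 F [-0.1 -0.8 -0.1]
w1 1280 z 0.0485 rect [629.7   9.9] [65.6 65.8] 67.8 circ [629.6   9.8] 40.3
[[ 0.925 -0.364 -0.108  0.651]
 [-0.379 -0.887 -0.262  0.074]
 [-0.     0.283 -0.959  0.358]
 [ 0.     0.     0.     1.   ]]
```

View pics/w1.png

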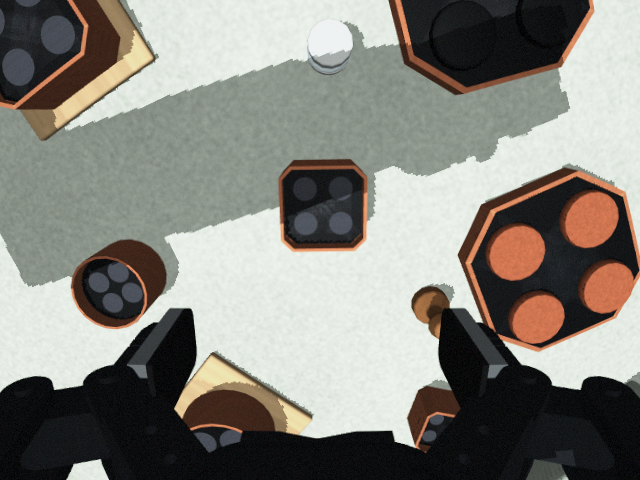

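The wrist view shows square_medium at (323,205), aligned with the tool. The fix of (629.7, 9.9) mm at 67.8° agrees with the fixed cameras, so I grasp it.

{"api": "step_arm", "payload": {"commands": [0.0055,0.0015,-0.025,0,0,0,0,-0.04,0,0,0,0,-0.04,0,0,0,0,-0.04,0,0,0,0,-0.03,0,0,0,0,-0.015,0,0,0,0,-0.007,0,0,0,0,0,0,0.3,0,0,0,0,0.6,0,0,0,0,1,0,0,0,0,1,0,0,0,0,1,0,0,0,0,1,0,0,0,0,1], "grip_force": 40}}

```text
time: 4.15
tool_pos: [0.6313, 0.0099, 0.0305]
tcp_rot: [2.607, 1.751, 0.002]
ft_force: [0.1, -0.0, 5.1]
width: 0.0654
finger_force: 48.1
```

{"api": "step_arm", "payload": {"commands": [0,0,0.02,0,1,0,0,0.04,0,1,0,0,0.04,0,1,0,0,0.04,0,1,0,0,0.04,0,1,-0.019,0.026,0,0.068,1,-0.019,0.026,0,0.068,1,-0.019,0.026,0,0.068,1,-0.019,0.026,0,0.068,1,-0.019,0.026,0,0.068,1,-0.019,0.026,0,0.068,1,-0.019,0.026,0,0.068,1,-0.019,0.026,0,0.068,1,0,0,0,0,1,0,0,0,0,1]}}

```text
time: 6.02
tool_pos: [0.4783, 0.2178, 0.2096]
tcp_rot: [2.041, 2.387, -0.0]
ft_force: [0.1, -0.8, -2.0]
width: 0.0655
finger_force: 47.1
```

Run:
```python
from h import *; from cell import bot
state(bot);look(bot,.058,'w2',near=[.48,.219],rad=.07)
```

```text
t 6.03 [0.4783 0.2178 0.2096] yaw 98.9 j6 1.72 w 0.0655 F [ 0.1 -0.8 -2. ]
w2 1098 z 0.0587 rect [475.  240.9] [96.  52.4] 8.5 circ [476.1 233.7] 51.3
```

View pics/w2.png

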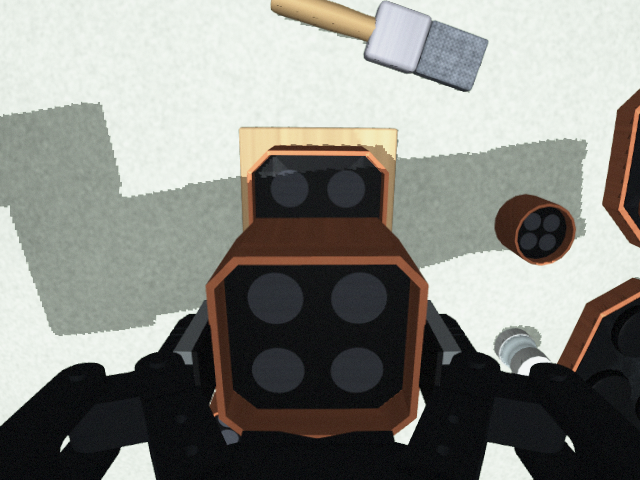

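The wrist view shows the medium tin held level in the gripper. The base opening behind it, with its far rim around (317,150), is square with the tin. The derived base centre is (478.2, 219.3) mm, so I lower the tin.

{"api": "step_arm", "payload": {"commands": [0,0.0015,-0.03,0,1,0,0,-0.04,0,1,0,0,-0.03,0,1,0,0,-0.02,0,1,0,0,-0.009,0,1,0,0,-0.005,0,1,0,0,0,0,1,0,0,0,0,1]}}

```text
time: 7.08
tool_pos: [0.4791, 0.2197, 0.0762]
tcp_rot: [2.041, 2.387, 0.002]
ft_force: [-0.1, 0.7, -3.2]
width: 0.0652
finger_force: 47.0
```

{"api": "step_arm", "payload": {"commands": [0,0,-0.0015,0,1,0,0,0,0,1,0,0,0,0,0.4,0,0,0,0,0,0,0,0,0,0,0,0,0,0,0,0,0,0,0,0,0,0,0.02,0,0,0,0,0.04,0,0,0,0,0.04,0,0,0,0,0.03,0,0,0,0,0,0,0]}}

```text
time: 8.57
tool_pos: [0.4804, 0.2202, 0.2067]
tcp_rot: [2.039, 2.385, 0.008]
ft_force: [0.3, 0.1, 0.0]
width: 0.0855
finger_force: 0.0
```

Run:
```python
from h import *; from cell import bot
state(bot);look(bot,.092,'w3',near=[.4785,.219],rad=.045);look(bot,.058,'w3b',near=[.4785,.219],rad=.07)
```

```text
t 8.57 [0.4804 0.2202 0.2067] yaw 98.9 j6 1.72 w 0.0855 F [0.3 0.1 0. ]
w3 2120 z 0.0925 rect [479.1 219.2] [65.7 66.5] 9.2 circ [479.  219.2] 40.7
w3b 2317 z 0.0586 rect [478.1 219.1] [95.6 96.4] 8.6 circ [477.9 219. ] 58.5
```

View pics/w3.png

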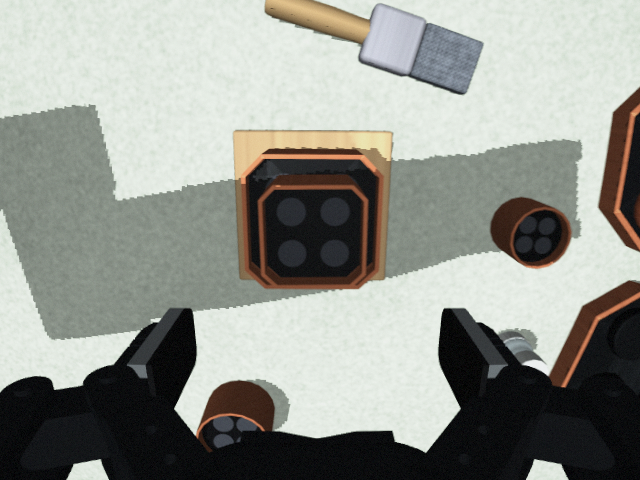

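The medium tin sits level inside the large square tin at (314,235). Its centre is within 1 mm, it is turned within 0.6°, and its rim is at 92 mm. Next is square_small.

{"api": "step_arm", "payload": {"commands": [0.0145,-0.038,0,-0.067,0,0.0145,-0.038,0,-0.067,0,0.0145,-0.038,0,-0.067,0,0.0145,-0.038,0,-0.067,0,0.0145,-0.038,0,-0.067,0,0.0145,-0.038,0,-0.067,0,0.0145,-0.038,0,-0.067,0,0.0145,-0.038,0,-0.067,0,0.0145,-0.038,0,-0.067,0,0.0145,-0.038,0,-0.067,0,0.0145,-0.038,0,-0.067,0,0.0145,-0.038,0,-0.067,0,0,0,0,0,0,0,0,0,0,0,0,0,0,0,0]}}

```text
time: 10.55
tool_pos: [0.6515, -0.2351, 0.2029]
tcp_rot: [-2.811, -1.4, 0.002]
ft_force: [-0.4, -0.3, 0.5]
width: 0.0858
finger_force: 0.0
```

Run:
```python
from h import *; from cell import bot
state(bot);look(bot,.040,'w4',near=[.6555,-.236],rad=.04)
```

```text
t 10.55 [ 0.6515 -0.2351  0.2029] yaw 52.9 j6 1.78 w 0.0858 F [-0.4 -0.3  0.5]
w4 1013 z 0.0405 rect [ 655.2 -238. ] [49.9 49.5] 52.9 circ [ 655.1 -238. ] 30.6
```

{"api": "step_arm", "payload": {"commands": [0.0035,-0.003,-0.025,0,0,0,0,-0.04,0,0,0,0,-0.04,0,0,0,0,-0.04,0,0,0,0,-0.02,0,0,0,0,-0.008,0,0,0,0,0,0,0,0,0,0,0,0.4,0,0,0,0,0.7,0,0,0,0,1,0,0,0,0,1,0,0,0,0,1,0,0,0,0,1,0,0,0,0,1]}}

```text
time: 12.35
tool_pos: [0.6569, -0.24, 0.0325]
tcp_rot: [2.811, 1.398, 0.003]
ft_force: [-0.4, 0.4, 5.9]
width: 0.0487
finger_force: 44.0
```

{"api": "step_arm", "payload": {"commands": [0,0,0.02,0,1,0,0,0.04,0,1,0,0,0.04,0,1,0,0,0.04,0,1,0,0,0.04,0,1,-0.0148,0.0383,0,0.067,1,-0.0148,0.0383,0,0.067,1,-0.0148,0.0383,0,0.067,1,-0.0148,0.0383,0,0.067,1,-0.0148,0.0383,0,0.067,1,-0.0148,0.0383,0,0.067,1,-0.0148,0.0383,0,0.067,1,-0.0148,0.0383,0,0.067,1,-0.0148,0.0383,0,0.067,1,-0.0148,0.0383,0,0.067,1,-0.0148,0.0383,0,0.067,1,-0.0148,0.0383,0,0.067,1,0,0,0,0,1,0,0,0,0,1]}}

```text
time: 14.72
tool_pos: [0.4782, 0.2199, 0.2113]
tcp_rot: [2.041, 2.387, 0.0]
ft_force: [0.2, -0.3, -1.0]
width: 0.0489
finger_force: 43.3
```

Run:
```python
from h import *; from cell import bot
state(bot);p=bot.get_state()['tool_pos']
look(bot,p[2]+.0075,'w5',near=p[:2],rad=.04)
```

```text
t 14.72 [0.4782 0.2199 0.2113] yaw 98.9 j6 1.72 w 0.0489 F [ 0.2 -0.3 -1. ]
w5 5956 z 0.219 rect [478.  220.8] [50.6 52.9] 8.9 circ [477.7 220.4] 31.6
```

View pics/w5.png

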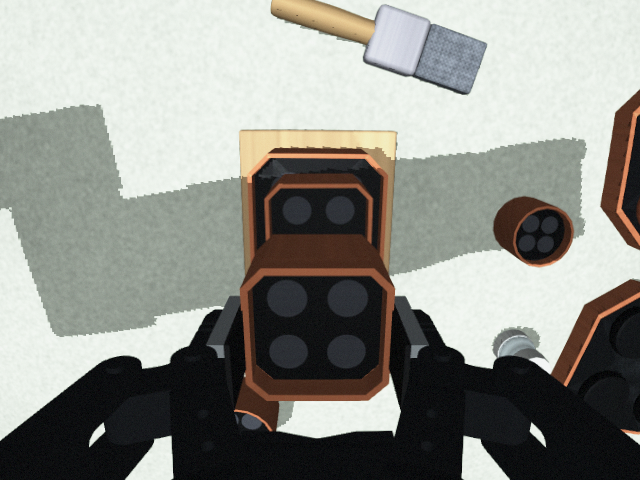

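The small tin is held squarely above the medium one (rim seen at (320,185)). It needs about 1 mm of correction, then lowering.

{"api": "step_arm", "payload": {"commands": [0.001,-0.0015,-0.02,0,1,0,0,-0.03,0,1,0,0,-0.025,0,1,0,0,-0.015,0,1,0,0,-0.007,0,1,0,0,-0.002,0,1,0,0,0,0,1,0,0,0,0,1]}}

```text
time: 15.78
tool_pos: [0.4799, 0.2189, 0.1127]
tcp_rot: [2.041, 2.387, 0.002]
ft_force: [-0.6, -0.7, -1.7]
width: 0.0489
finger_force: 43.3
```

{"api": "step_arm", "payload": {"commands": [0,0,-0.002,0,1,0,0,0,0,1,0,0,0,0,0.6,0,0,0,0,0.3,0,0,0,0,0,0,0,0,0,0,0,0,0,0,0,0,0,0.02,0,0,0,0,0.04,0,0,0,0,0.04,0,0,0,0,0,0,0,0,0,0,0,0]}}

```text
time: 17.27
tool_pos: [0.4788, 0.2185, 0.2093]
tcp_rot: [-2.041, -2.387, 0.001]
ft_force: [0.1, -0.5, 1.0]
width: 0.0856
finger_force: 0.0
```

Run:
```python
from h import *; from cell import bot
state(bot);look(bot,.118,'w6',near=[.479,.219],rad=.04);look(bot,.092,'w6b',near=[.479,.219],rad=.045)
```

```text
t 17.27 [0.4788 0.2185 0.2093] yaw 98.9 j6 1.72 w 0.0856 F [ 0.1 -0.5  1. ]
w6 1893 z 0.1185 rect [479.7 219.2] [49.7 51. ] 9.0 circ [479.5 218.9] 30.8
w6b 1673 z 0.0927 rect [479.1 219.4] [66.  66.1] 9.7 circ [479. 219.] 40.5
```

View pics/w6.png

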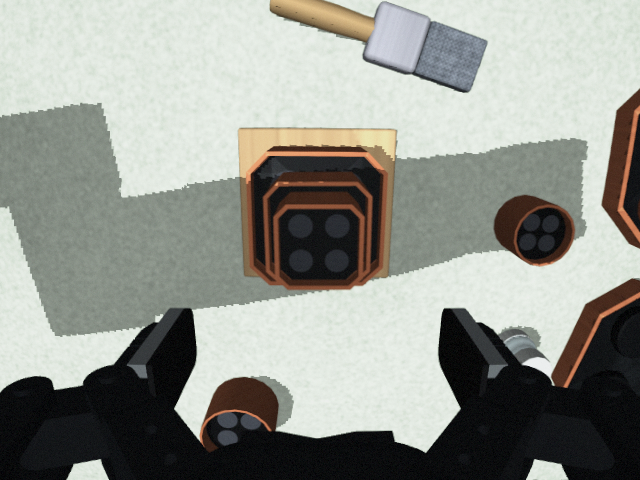

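The square set is nested and level at (318,245), with the rims at 118, 92 and 58 mm. Now round_medium.

{"api": "step_arm", "payload": {"commands": [-0.006,-0.034,0,0,0,-0.006,-0.034,0,0,0,-0.006,-0.034,0,0,0,-0.006,-0.034,0,0,0,-0.006,-0.034,0,0,0,-0.007,-0.035,0,0,0,0,0,0,0,0,0,0,0,0,0]}}

```text
time: 18.38
tool_pos: [0.4416, 0.014, 0.2089]
tcp_rot: [-2.041, -2.386, 0.001]
ft_force: [0.5, -0.0, -0.6]
width: 0.0855
finger_force: 0.0
```

Run:
```python
from h import *; from cell import bot
state(bot);look(bot,.048,'w7',near=[.441,.012],rad=.045)
```

```text
t 18.38 [0.4416 0.014  0.2089] yaw 98.9 j6 1.3 w 0.0855 F [ 0.5 -0.  -0.6]
w7 1135 z 0.0485 rect [439.9  12.1] [64.3 64.5] 8.9 circ [440.  12.] 32.8
```

{"api": "step_arm", "payload": {"commands": [-0.0015,-0.002,-0.025,0,0,0,0,-0.04,0,0,0,0,-0.04,0,0,0,0,-0.04,0,0,0,0,-0.02,0,0,0,0,-0.01,0,0,0,0,-0.005,0,0,0,0,0,0,0.3,0,0,0,0,0.6,0,0,0,0,1,0,0,0,0,1,0,0,0,0,1,0,0,0,0,1,0,0,0,0,1]}}

```text
time: 20.18
tool_pos: [0.4413, 0.0117, 0.0309]
tcp_rot: [2.041, 2.387, 0.002]
ft_force: [-1.6, 1.0, 5.8]
width: 0.0652
finger_force: 44.5
```

{"api": "step_arm", "payload": {"commands": [0,0,0.02,0,1,0,0,0.04,0,1,0,0,0.04,0,1,0,0,0.04,0,1,0,0,0.04,0,1,0.002,-0.031,0,0,1,0.002,-0.031,0,0,1,0.002,-0.031,0,0,1,0.002,-0.031,0,0,1,0.002,-0.031,0,0,1,0.002,-0.03,0,0,1,0,0,0,0,1,0,0,0,0,1]}}

```text
time: 21.8
tool_pos: [0.4523, -0.173, 0.2097]
tcp_rot: [-2.042, -2.387, -0.0]
ft_force: [0.1, 0.7, -0.4]
width: 0.0649
finger_force: 45.3
```

```bash
cat >> h.py <<'E'
def fitcirc(bot,h,name,near,R,tol=.006):
    """rim pixels near radius R -> least-squares circle (works with an occluded arc), mm"""
    m=bot.camera_model('wrist');im,d=bot.get_image('wrist');cv2.imwrite(f'pics/{name}.png',im[:,:,::-1])
    uv,P,ok=cloud(m,d,0,0,640,480);Q=plane(m,uv,h)[:,:2]
    k=ok&(abs(P[:,2]-h)<.004)&copper(im).ravel();c=np.array(near,float)
    for _ in range(4):
        q=Q[k&(abs(np.hypot(*(Q-c).T)-R)<tol)]
        s=np.linalg.lstsq(np.c_[2*q,np.ones(len(q))],(q**2).sum(1),rcond=None)[0];c=s[:2]
    print(name,len(q),'centre',(c*1000).round(1),'r',round(1000*np.sqrt(s[2]+c@c),1))
E
python3 - <<'E'
from h import *; from cell import bot
state(bot);p=bot.get_state()['tool_pos'];fitcirc(bot,.058,'w8',[.4515,-.1728],.0465);fitcirc(bot,p[2]+.0175,'w8b',p[:2],.032)
E
```

```text
t 21.8 [ 0.4523 -0.173   0.2097] yaw 98.9 j6 0.92 w 0.0649 F [ 0.1  0.7 -0.4]
w8 1178 centre [ 451.1 -173.5] r 45.7
w8b 6683 centre [ 452.  -171.3] r 31.0
```

View pics/w8.png

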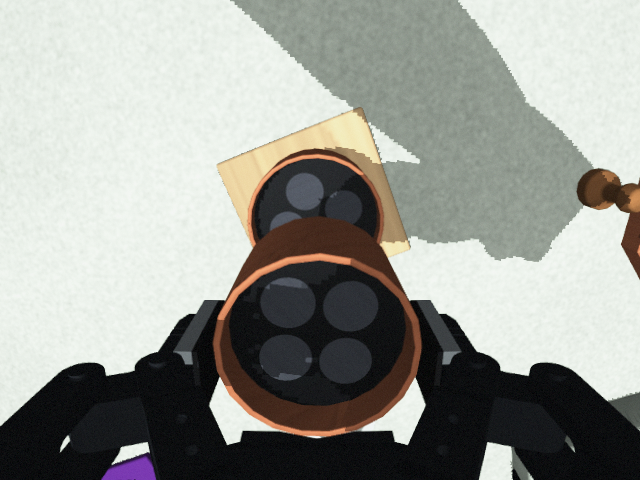

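The round medium tin is held upright, with base_round's rim behind it at (315,200) on plywood. This is the copper base, not the purple one. Lowering.

{"api": "step_arm", "payload": {"commands": [-0.001,-0.0015,-0.03,0,1,0,0,-0.04,0,1,0,0,-0.03,0,1,0,0,-0.02,0,1,0,0,-0.009,0,1,0,0,-0.0045,0,1,0,0,0,0,1,0,0,0,0,1]}}

```text
time: 22.9
tool_pos: [0.4525, -0.1752, 0.0772]
tcp_rot: [2.04, 2.387, 0.001]
ft_force: [-0.4, 0.4, -1.6]
width: 0.065
finger_force: 45.3
```

{"api": "step_arm", "payload": {"commands": [0,0,-0.0022,0,1,0,0,0,0,1,0,0,0,0,0.4,0,0,0,0,0,0,0,0,0,0,0,0,0,0,0,0,0,0,0,0,0,0,0.02,0,0,0,0,0.04,0,0,0,0,0.04,0,0,0,0,0.03,0,0,0,0,0,0,0]}}

```text
time: 24.4
tool_pos: [0.4536, -0.1759, 0.2069]
tcp_rot: [2.038, 2.383, 0.002]
ft_force: [0.6, -0.4, -1.1]
width: 0.0852
finger_force: 0.0
```

Run:
```python
from h import *; from cell import bot
state(bot);look(bot,.092,'w9',near=[.451,-.1735],rad=.045);fitcirc(bot,.058,'w9b',[.451,-.1735],.0465)
```

```text
t 24.4 [ 0.4536 -0.1759  0.2069] yaw 98.9 j6 0.91 w 0.0852 F [ 0.6 -0.4 -1.1]
w9 1607 z 0.0924 rect [ 452.3 -175.2] [64.6 64.7] 54.2 circ [ 452.2 -174.9] 32.8
w9b 1611 centre [ 451.1 -173.6] r 45.8
```

{"api": "step_arm", "payload": {"commands": [0.0185,0.037,0,0,0,0.0185,0.037,0,0,0,0.0185,0.037,0,0,0,0.0185,0.037,0,0,0,0.0185,0.037,0,0,0,0.0185,0.037,0,0,0,0.0185,0.037,0,0,0,0.0185,0.037,0,0,0,0.0185,0.037,0,0,0,0.0185,0.037,0,0,0,0.0185,0.036,0,0,0,0,0,0,0,0,0,0,0,0,0]}}

```text
time: 26.12
tool_pos: [0.6539, 0.2306, 0.202]
tcp_rot: [-2.04, -2.386, 0.005]
ft_force: [-0.5, -0.6, 0.7]
width: 0.0854
finger_force: 0.0
```

Run:
```python
from h import *; from cell import bot
state(bot);look(bot,.040,'w10',near=[.654,.230],rad=.038)
```

```text
t 26.12 [0.6539 0.2306 0.202 ] yaw 98.9 j6 1.66 w 0.0854 F [-0.5 -0.6  0.7]
w10 834 z 0.0405 rect [654.1 231.2] [47.8 49.6] 7.7 circ [653.6 231.2] 24.9
```

Opened along x, the fingers would come near the large octagonal box at (156,137) in the top view. I turn a quarter so they close along y, then grasp.

{"api": "step_arm", "payload": {"commands": [0,0.0005,0,0.17,0,0,0,0,0.17,0,0,0,0,0.17,0,0,0,0,0.17,0,0,0,0,0.17,0,0,0,0,0.17,0,0,0,0,0.17,0,0,0,0,0.17,0,0,0,0,0.17,0,0,0,0,0,0,0,0,0,0,0]}}

```text
time: 27.55
tool_pos: [0.6549, 0.2309, 0.204]
tcp_rot: [0.176, -3.136, 0.0]
ft_force: [-0.5, 0.5, -0.1]
width: 0.0852
finger_force: 0.0
```

Run:
```python
from h import *; from cell import bot
state(bot);look(bot,.040,'w11',near=[.654,.231],rad=.038)
```

```text
t 27.55 [0.6549 0.2309 0.204 ] yaw -173.6 j6 0.13 w 0.0852 F [-0.5  0.5 -0.1]
w11 815 z 0.0404 rect [653.7 230.6] [48.5 49. ] 53.1 circ [653.6 230.7] 24.9
```

View pics/w11.png

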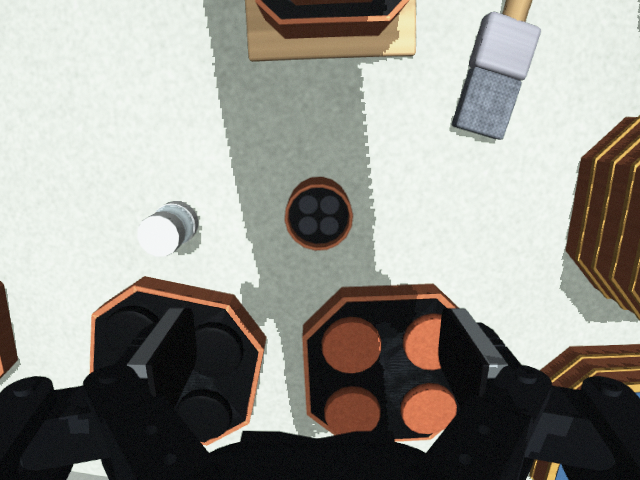

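round_small is at (319,213), with free space to the left and right. I check the height of the box below it at (380,290).

Run:
```python
from h import *; from cell import bot
m=bot.camera_model('wrist');im,d=bot.get_image('wrist')
uv,P,ok=cloud(m,d,300,270,470,300);k=ok&(P[:,2]>.015)
print(np.percentile(P[k,2],[50,90,99]).round(3),P[k].min(0).round(3))
```

```text
[0.022 0.023 0.024] [0.71  0.253 0.015]
```

{"api": "step_arm", "payload": {"commands": [-0.001,0,-0.025,0,0,0,0,-0.03,0,0,0,0,0,0,0]}}

```text
time: 28.02
tool_pos: [0.6517, 0.231, 0.146]
tcp_rot: [0.179, -3.13, 0.002]
ft_force: [-0.5, -0.1, -0.2]
width: 0.0855
finger_force: 0.0
```

{"api": "step_arm", "payload": {"commands": [0.001,0,-0.04,0,0,0,0,-0.04,0,0,0,0,-0.025,0,0,0,0,-0.012,0,0,0,0,0,0,0,0,0,0,0,0.4,0,0,0,0,0.7,0,0,0,0,1,0,0,0,0,1,0,0,0,0,1,0,0,0,0,1,0,0,0,0,1]}}

```text
time: 29.52
tool_pos: [0.6567, 0.2321, 0.0342]
tcp_rot: [-0.181, 3.133, 0.001]
ft_force: [-0.5, 0.3, 6.3]
width: 0.0483
finger_force: 41.8
```

{"api": "step_arm", "payload": {"commands": [0,0,0.02,0,1,0,0,0.04,0,1,0,0,0.04,0,1,0,0,0.04,0,1,0,0,0.04,0,1,-0.0185,-0.037,0,0,1,-0.0185,-0.037,0,0,1,-0.0185,-0.037,0,0,1,-0.0185,-0.037,0,0,1,-0.0185,-0.037,0,0,1,-0.0185,-0.037,0,0,1,-0.0185,-0.037,0,0,1,-0.0185,-0.037,0,0,1,-0.0185,-0.037,0,0,1,-0.0185,-0.037,0,0,1,-0.0185,-0.037,0,0,1,0,0,0,0,1,0,0,0,0,1]}}

```text
time: 31.78
tool_pos: [0.4516, -0.1752, 0.2127]
tcp_rot: [-0.18, 3.136, 0.0]
ft_force: [-0.6, 0.3, -0.3]
width: 0.0483
finger_force: 41.7
```

Run:
```python
from h import *; from cell import bot
state(bot);p=bot.get_state()['tool_pos']
fitcirc(bot,p[2]+.006,'w12',p[:2],.0245);fitcirc(bot,.092,'w12b',[.4523,-.175],.032,.004);fitcirc(bot,.058,'w12c',[.451,-.1735],.0465)
```

```text
t 31.77 [ 0.4516 -0.1752  0.2127] yaw -173.4 j6 -0.62 w 0.0483 F [-0.6  0.3 -0.3]
w12 4268 centre [ 448.1 -176.3] r 23.2
w12b 855 centre [ 451.8 -175.4] r 31.0
w12c 1358 centre [ 450.7 -174.2] r 45.7
```

View pics/w12.png

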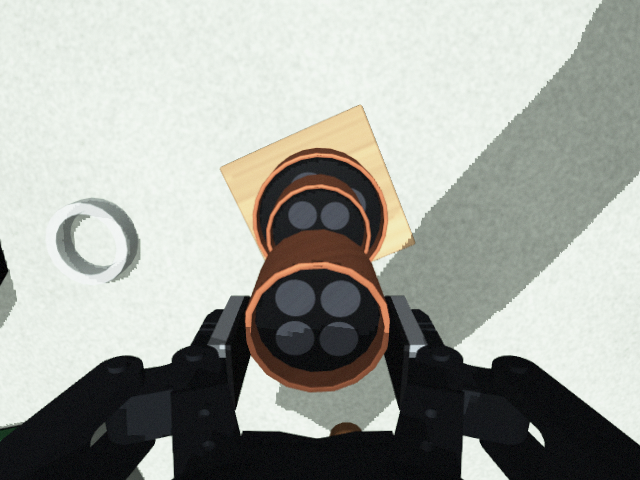

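The small round tin is held upright over the medium one (rim at (320,220)), about 2 mm toward −x. I correct that and lower to just above its seat.

{"api": "step_arm", "payload": {"commands": [0.0018,0.001,-0.02,0,1,0,0,-0.03,0,1,0,0,-0.025,0,1,0,0,-0.015,0,1,0,0,-0.007,0,1,0,0,-0.002,0,1,0,0,0,0,1,0,0,0,0,1]}}

```text
time: 32.92
tool_pos: [0.4541, -0.1748, 0.1139]
tcp_rot: [-0.181, 3.135, -0.001]
ft_force: [-0.4, -0.6, -1.2]
width: 0.0481
finger_force: 41.7
```

{"api": "step_arm", "payload": {"commands": [0,0,-0.0018,0,1,0,0,0,0,1,0,0,0,0,0.6,0,0,0,0,0.3,0,0,0,0,0,0,0,0,0,0,0,0,0,0,0,0,0,0.02,0,0,0,0,0.04,0,0,0,0,0.04,0,0,0,0,0.02,0,0,0,0,0,0,0]}}

```text
time: 34.42
tool_pos: [0.4548, -0.1751, 0.2331]
tcp_rot: [-0.181, 3.133, -0.004]
ft_force: [-0.5, -0.5, -0.2]
width: 0.0854
finger_force: 0.0
```

Run:
```python
from h import *; from cell import bot
state(bot);look(bot,.118,'w13',near=[.452,-.175],rad=.035)
m=bot.camera_model('wrist');im,d=bot.get_image('wrist');uv,P,ok=cloud(m,d,0,0,640,480)
k=ok&(np.hypot(*(P[:,:2]-[.452,-.175]).T)<.018)&(P[:,2]>.09);A=np.c_[P[k][:,:2]-[.452,-.175],np.ones(k.sum())]
print('insert plane',np.linalg.lstsq(A,P[k][:,2],rcond=None)[0].round(4))
```

```text
t 34.42 [ 0.4548 -0.1751  0.2331] yaw -173.4 j6 -0.62 w 0.0854 F [-0.5 -0.5 -0.2]
w13 1178 z 0.1184 rect [ 451.5 -175.9] [48.3 49.3] 69.5 circ [ 451.3 -176.4] 25.0
insert plane [-9.0427 -1.0876  0.1914]
```

View pics/w13.png

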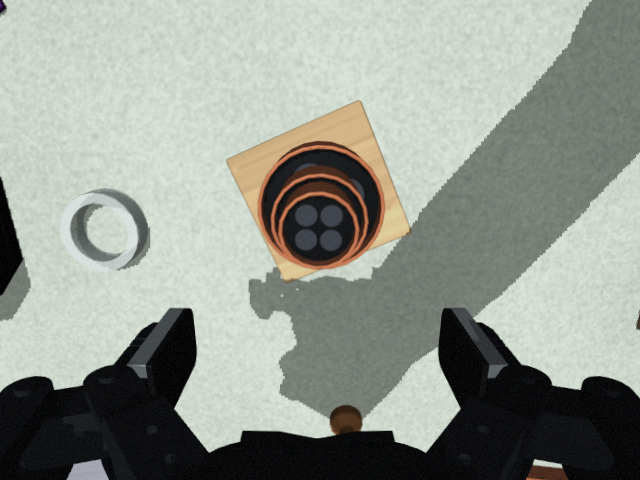

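The round set is nested and concentric at (318,225). The small tin's rim is at 118 mm, so it is seated, and the gripper is open and clear. Handing in.

```bash
python3 -c "
from cell import bot
print(bot.hand_in())"
```

```text
the job is handed in; nothing more can be done
None
```

Both gift sets are built and handed in at about 34.5 s of the 96 s limit: each tin was set largest first, the last wrist views show all four seated level within about 2 mm of centre, the square ones within about 1° of square, the bystanders were left alone, and the gripper is open and clear.

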